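# Shade check: standard on the stand, sample held beside it

### The arm

A 7-joint arm with a two-finger parallel gripper is mounted at the origin on the work surface. World frame = base frame: x ahead of the robot, y to its left, z up, the work surface at z = 0. Lengths are in m, angles in rad, forces in N, time in s.
With the tool pointing down it reaches from about 0.425 to 0.875 m from the base axis. Payload 4.7 kg.
Tool frame: the origin (TCP) lies on the centre line of the jaws, within the pads' length; the fingertips stand 14 mm ahead of it and the grasp point (between the pads) lies 5 mm behind it; z points along the fingers, y is the direction in which the jaws open and shut (so a half turn about z gives the same grasp; the last joint's range is limited). The gripper opens to 87 mm and grips with 3 to 60 N. Pads are 19 mm wide; open, the fingers measure 117 mm over their backs; the gripper's body (75 mm by 190 mm) begins 51 mm behind the grasp point.
Start: joints at [1.288, 0.321, -0.07, 1.45, 0.023, 1.371, -0.057], TCP at [0.19, -0.622, 0.237] pointing down, gripper open.
Joint ranges: [-2.86, 2.86], [-0.3, 2.09], [-1.38, 1.24], [0.06, 2.45], [-1.56, 4.7], [0.09, 2.05], [-2.69, 2.69]. Speed limits (rad/s): [2.57, 2.57, 3.14, 3.14, 3.14, 3.14, 3.14].

### API

Orientations are given as a rotation vector (axis times angle).
In Python, from bench import ctrl gives the robot as it stands. The module is installed in compiled form; this text tells all that it offers.
- The arm moves only by the tool step_arm, never from a script. Its argument "plan" is a list of rows, each a list of 3 entries, a list of its own where there are three numbers: the turn, a rotation vector about the tool's x, y, z in rad, then the shift along the tool's x, y, z in m, then the closure in counts, from 0 (fully open) to 255 (shut). In form: [[[rx, ry, rz], [x, y, z], hand], ...]. A call has exactly 10 rows; each row is the pose to reach, as a shift and turn from the pose commanded when the call began, along the tool's axes at that moment; what a row does not reach only later rows make up. A row lasts 1/8 s, in which the tool goes at most 62.5 mm and 10.7 degrees, less where a joint would pass 70% of its speed; a pose out of reach is approached as far as the arm can. A call with a gripper value outside its range is refused whole. The fingers move at their own pace and stop on an object; "squeeze" is the grip in N (left out, the last holds). Time passes only in rows, so rows that repeat a pose let the fingers close, or fill a call up. It gives the time, the measured TCP pose, the force and the opening at its end, in the units of the state.
- ctrl.get_state(): the state, without advancing time (a new reading comes with each control period).
- ctrl.get_image(name): name is "scene" or "top" or "wrist"; returns the picture (420x560x3 uint8, red, green, blue); there is no depth.
- ctrl.calibration(name): a dict with "fov_y" (degrees; the focal length in pixels is half the picture's height over the tangent of half this angle, whatever the lens; pixels are square), "cx", "cy" (the principal point, pixels), "rvec" (rotation vector, rad) and "tvec" (3), from world to camera coordinates, as OpenCV has them. Camera axes: x right, y down, z forward; pixel columns grow to the right and rows downward; lengths in m; the calibration is good to about 2 mm. A picture is of the moment at which its call begins: read the wrist's pose just before it. calibration takes no time and is no camera call; for the wrist camera it gives the pose at the moment of the call.
- ctrl.close_job(): hands the job in, once; it reports no verdict.
Trained networks look in the newest picture that a camera, given by its name, has taken for a name from the list of things; names that differ only in an ending like _2 or _b are one class to them, and where a whole thing is asked for, a point or a joint stands for the part that bears it (a point fixed in the world has none). Each returns a list of dicts, best first, with "score" (0 to 1); they miss things now and then, are a little off and sometimes report something else, mostly with a low value. They report only what shows in the picture. A call takes as long as a camera call. They do not tell look-alikes from the thing itself.
- ctrl.cut_out(camera, label): "pixels" (420x560 bool, what is visible of it) and "rect" ([left, top, width, height] in pixels, round what is visible of it).
The state is a dict: "time": time; "joint_positions": joint angles; "qd": joint speeds; "joint_torque": joint torques, N m; "position": TCP position; "tool_rot": TCP orientation; "ft_force": force on the tool from outside, world axes, zero at the start; "torque": the same for the moment, N m; "grip_width": opening from 0.0 (shut) to 1.0 (fully open).
Only numpy, scipy, OpenCV 4.12 (cv2) and the standard library are available. Lean on these libraries where they do the work, as an engineer would, in place of code of your own. Each camera call takes 0.05 s, during which the arm holds its last target.

### The job

Set up a shade comparison of two coated test panels: take the wide standard panel out of the slotted rack and set it on the sloped viewing stand, centred with its lower edge down on the ledge, its back against the stand and its cream coated face outwards, and let go of it. Then draw the tall narrow panel out of the rack, turn it to the same slope with its coated face outwards too, and finish while holding it in the air close beside the standard (left or right, as you like): edge to edge with at most a finger's breadth between them, faces in one plane and lower edges level, touching neither the standard nor the stand. Leave the short panel in its slot and do not disturb the bottle or the tape roll.

Things in the scene. Friction and masses are not known exactly. Their poses are not given: they have to be found in the camera images.
- standard_panel: Wide test panel: powder-coated fibreboard 100 mm wide, 150 tall, 9 thick, 0.1 kg; cream coated face, bare brown back, 6 mm hole 10 mm below the middle of its upper edge. Upright in a rack slot, 50 mm deep, up to 1.5 mm play front and back. Origin: centre of its underside. x points out of the coated face, y along the width, z up along the 150 mm.
- narrow_panel: Tall narrow test panel, same make: 75 mm wide, 150 mm tall, 9 mm thick, about 0.08 kg. Upright in another slot of the rack, same facing. Origin and axes as for the standard panel.
- short_panel: Short test panel, same make: 75 mm wide, 100 mm tall, 9 mm thick. Upright in another slot of the rack; stays there. Origin and axes as for the standard panel.
- rack: Fixed wooden block 214 x 120 x 62 mm with four slots 12 mm wide, 50 deep, cut right across at 46 mm pitch; the farthest (+x) is empty, which panel is in which other slot varies. Origin: centre of underside; x along the row of slots, the way the coated faces look (away from the robot, within 25 degrees), y along the slots. Slot floors 12 mm up.
- stand: Fixed grey metal easel, facing away from the robot within 20 degrees; base plate 190 x 96 x 6 mm from x = -140 to +50 mm. Origin on the bench straight below stand_face; x level, the way it faces, y along the ledge, z up. Rack and stand are left and right of the robot's midline; which is on which side varies.
- stand_face: Sloped rest. Origin: middle of the corner of ledge and board, 60 mm above the bench. z up the slope (35 degrees back from vertical, top towards the robot), x out of the board, y along the ledge. Board 84 mm wide, reaching 95 mm up from the ledge. Ledge 16 mm wide inside an 8 mm high lip. A seated panel has its origin at x = 4.5 mm, y = z = 0, axes parallel to these.
- bottle: Amber reagent bottle with black cap, 68 mm diameter, 165 mm tall, standing on the bench beyond the middle; leave alone. Origin: centre of its underside.
- tape: Roll of masking tape lying flat, 104 mm diameter, 24 mm high, on the bench between rack and stand; leave alone. Origin: centre of its underside.
There are look-alikes about, which are no part of the job. Leave any purple or turquoise look-alike of the standard_panel alone. What is shaped like the narrow_panel but purple is not meant.

How it is judged:
On the way, in this order (a step that is already met when the one before it is completed fails the run):
1. the standard panel stands released on the viewing stand, coated face outwards (x of standard_panel in the frame of stand_face between -0.004 and 0.014 m and y of standard_panel in the frame of stand_face between -0.025 and 0.025 m and z of standard_panel in the frame of stand_face between -0.004 and 0.008 m and angle between the z axis of standard_panel and the z axis of stand_face, either way round below 0.12 rad and angle between the y axis of standard_panel and the y axis of stand_face, either way round below 0.12 rad and angle between standard_panel's own x axis and vertical below 1.3 rad and contact force between standard_panel and the fingers below 0.1 N and linear speed of standard_panel below 0.02 m/s), for 0.3 s.
2. the narrow panel is drawn right out of the rack, in the fingers (z of narrow_panel in the frame of rack above 0.08 m and contact force between narrow_panel and the fingers above 1 N), for 0.1 s.
At the end, for the whole second after the job is handed in: Standard seated on the stand (middle within 25 mm, edge within 8 mm of the ledge, 7 degrees), released, still. Narrow panel held still, touching nothing else: side gap 0-37 mm, one plane within 20 mm, level within 30 mm, parallel within 11 degrees. Coats outwards; short panel in its slot (all of step 1 and x of narrow_panel in the frame of standard_panel between -0.02 and 0.02 m and z of narrow_panel in the frame of standard_panel between -0.03 and 0.03 m and (y of narrow_panel in the frame of standard_panel between 0.086 and 0.125 m or y of narrow_panel in the frame of standard_panel between -0.125 and -0.086 m) and angle between the z axis of narrow_panel and the z axis of standard_panel, either way round below 0.2 rad and angle between the y axis of narrow_panel and the y axis of standard_panel, either way round below 0.2 rad and angle between narrow_panel's own x axis and vertical below 1.4 rad and angle between narrow_panel's own z axis and vertical below 1.2 rad and height (world z) of narrow_panel above 0.03 m and contact force between narrow_panel and the fingers above 1 N and linear speed of narrow_panel below 0.03 m/s and contact force between narrow_panel and standard_panel below 0.05 N and contact force between narrow_panel and stand below 0.05 N and contact force between narrow_panel and stand_face below 0.05 N and contact force between narrow_panel and rack below 0.05 N and contact force between narrow_panel and bottle below 0.05 N and contact force between narrow_panel and tape below 0.05 N and contact force between narrow_panel and short_panel below 0.05 N and distance of short_panel from where it was at the start of the episode below 0.015 m and angle between short_panel's own z axis and vertical below 0.15 rad); the arm keeps its last pose, push and grip.
It fails at once if the short panel is shifted, drawn or tipped (distance of short_panel from where it was at the start of the episode above 0.02 m or angle between short_panel's own z axis and vertical above 0.2 rad).
It fails at once if the bottle is pushed or tipped (distance of bottle from where it was at the start of the episode above 0.03 m or angle between bottle's own z axis and vertical above 0.3 rad).
It fails at once if the tape roll is pushed away (distance of tape from where it was at the start of the episode above 0.03 m).
It also fails if it takes over 67 s, if anything falls off the work surface, if the arm or the gripper's body presses on something with over 40 N, if the wrist force passes 120 N, or if a joint passes its speed limit or range.

## Working session

There is one attempt and no reset: what is moved stays moved. The work goes in short steps, Python scripts to look and compute and a tool call to move; the robot and the scene stay as the last step left them, time stands still between calls to the robot, and variables do not carry over. Pictures are saved under pics/ and viewed, and the job is handed in when it is done.

Besides the shell and the picture viewer there is one more tool, called after "Emit:" as name([rows], argument=value, ...), one row to a line, values as JSON. step_arm: Moves the arm, as the interface text tells. Its arguments: {"type":"object","properties":{"plan":{"type":"array"},"squeeze":{"type":"number"}},"required":["plan"]}

```bash
mkdir -p pics; python3 - <<'E'
from bench import ctrl
import cv2,numpy as np
s=ctrl.get_state();print({k:np.round(v,3) for k,v in s.items()})
for n in ["scene","top","wrist"]:
    c=ctrl.calibration(n);print(n,c)
    cv2.imwrite(f"pics/{n}0.png",ctrl.get_image(n)[:,:,::-1])
E
```

```text
{'time': np.float64(0.0), 'joint_positions': array([ 1.288,  0.322, -0.07 ,  1.452,  0.023,  1.371, -0.057]), 'qd': array([ 0.   , -0.001,  0.001, -0.001, -0.001,  0.   , -0.   ]), 'joint_torque': array([-0.0000e+00, -4.9128e+01, -4.0400e-01, -3.1253e+01, -6.4000e-02,
        4.4000e-02,  0.0000e+00]), 'position': array([ 0.19 , -0.621,  0.235]), 'tool_rot': array([-3.105e+00, -4.640e-01,  1.000e-03]), 'ft_force': array([0.208, 0.369, 0.163]), 'torque': array([-0.004, -0.03 , -0.013]), 'grip_width': np.float64(0.999)}
scene {'fov_y': 57.37033334396086, 'cx': 279.8989868257723, 'cy': 212.2446332996521, 'rvec': array([ 0.78119172,  2.40942761, -1.33945281]), 'tvec': array([ 0.40268682, -0.14194152,  1.08539733])}
top {'fov_y': 45.4066427369612, 'cx': 284.3049281674697, 'cy': 207.2747048901248, 'rvec': array([ 2.10191715, -2.13654692,  0.21531832]), 'tvec': array([0.03951807, 0.55146476, 1.15322344])}
wrist {'fov_y': 63.25500425815253, 'cx': 275.413912971756, 'cy': 203.95589412079244, 'rvec': array([-2.35131833,  1.73810609,  0.23209739]), 'tvec': array([-0.64760447, -0.03199808,  0.38981677])}
```

View pics/scene0.png

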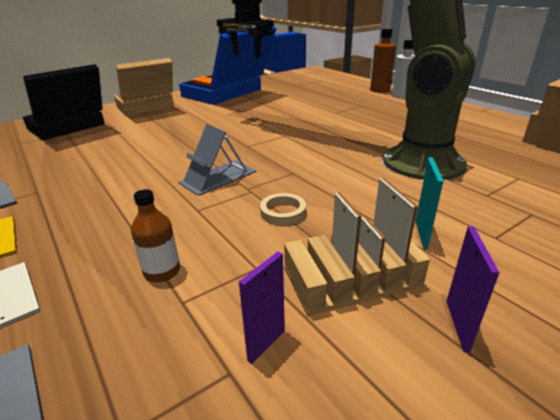

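View pics/top0.png

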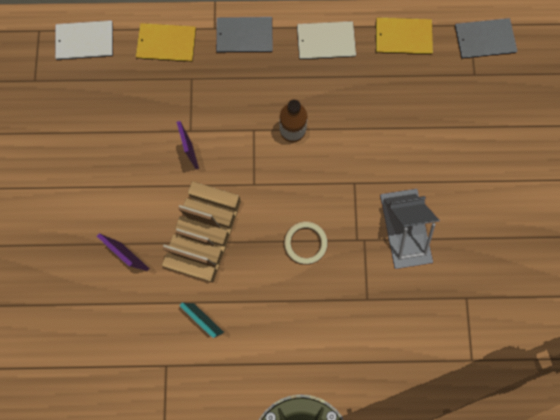

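View pics/wrist0.png

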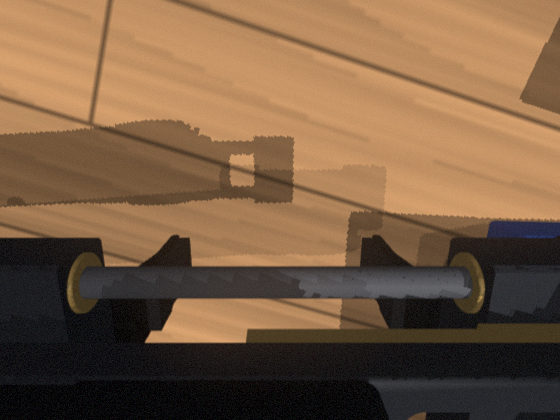

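The scene view shows the rack at about (355,270). Counting from the far end, its slots hold nothing, the narrow panel (345,230), the short panel (370,245) and the wide panel (395,220). In the top view the rack is at (205,232), the stand at (410,230), the tape at (306,243) and the bottle at (293,120). The look-alikes are at (188,145), (122,252) and (200,320). Next I'll get masks.

```bash
cat > h.py <<'E'
import cv2,numpy as np
from scipy.spatial.transform import Rotation as R
from bench import ctrl
def K(c):
    f=210/np.tan(np.radians(c['fov_y']/2)); return np.array([[f,0,c['cx']],[0,f,c['cy']],[0,0,1]])
def proj(c,P):
    return cv2.projectPoints(np.asarray(P,float).reshape(-1,3),c['rvec'],c['tvec'],K(c),None)[0].reshape(-1,2)
def ray(c,uv):
    Rm=R.from_rotvec(c['rvec']).as_matrix(); o=-Rm.T@c['tvec']
    d=Rm.T@np.linalg.inv(K(c))@np.array([uv[0],uv[1],1.]); return o,d/np.linalg.norm(d)
def atz(c,uv,z):
    o,d=ray(c,uv); return o+d*(z-o[2])/d[2]
def tri(obs):
    A=np.zeros((3,3));b=np.zeros(3)
    for c,uv in obs:
        o,d=ray(c,uv);M=np.eye(3)-np.outer(d,d);A+=M;b+=M@o
    return np.linalg.solve(A,b)
E
python3 - <<'E'
from h import *
import pickle
out={}
for cam in ["scene","top"]:
    for l in ["standard_panel","narrow_panel","short_panel","rack","stand","stand_face","bottle","tape"]:
        r=ctrl.cut_out(cam,l)
        out[cam,l]=r
        print(cam,l,[(round(float(x['score']),2),[int(v) for v in x['rect']],int(x['pixels'].sum())) for x in r][:6])
pickle.dump(out,open('cut.pkl','wb'))
for cam,box in [("scene",(270,150,180,170)),("scene",(160,110,160,130)),("top",(150,170,110,120)),("top",(360,175,100,100))]:
    im=ctrl.get_image(cam)[:,:,::-1]
    x,y,w,h=box
    cv2.imwrite(f"pics/crop_{cam}_{x}.png",cv2.resize(im[y:y+h,x:x+w],None,fx=4,fy=4,interpolation=cv2.INTER_CUBIC)[:600,:800])
E
```

```text
scene standard_panel [(0.88, [412, 159, 33, 93], 1479), (0.79, [371, 178, 44, 86], 2343), (0.65, [447, 226, 50, 125], 3838)]
scene narrow_panel [(0.79, [330, 193, 34, 81], 1573), (0.61, [240, 250, 42, 111], 3706)]
scene short_panel [(0.74, [371, 178, 45, 84], 2283), (0.57, [357, 214, 28, 55], 805)]
scene rack [(0.55, [283, 234, 146, 79], 7071)]
scene stand [(0.94, [177, 122, 76, 74], 2550), (0.73, [373, 178, 44, 83], 2221)]
scene stand_face [(0.64, [186, 123, 39, 68], 1357), (0.55, [280, 232, 152, 81], 6950)]
scene bottle [(0.94, [130, 189, 52, 95], 2994)]
scene tape [(0.91, [257, 194, 46, 29], 1067)]
top standard_panel [(0.84, [161, 247, 51, 22], 318), (0.74, [180, 304, 42, 36], 569), (0.7, [100, 234, 53, 36], 586)]
top narrow_panel [(0.68, [178, 207, 41, 20], 371), (0.59, [176, 118, 21, 52], 359)]
top short_panel [(0.55, [178, 229, 35, 15], 209)]
top rack [(0.72, [162, 182, 77, 96], 3703), (0.31, [179, 208, 40, 17], 376)]
top stand []
top stand_face []
top bottle [(0.93, [280, 99, 25, 45], 927)]
top tape [(0.9, [286, 225, 40, 39], 771)]
```

View pics/crop_scene_270.png

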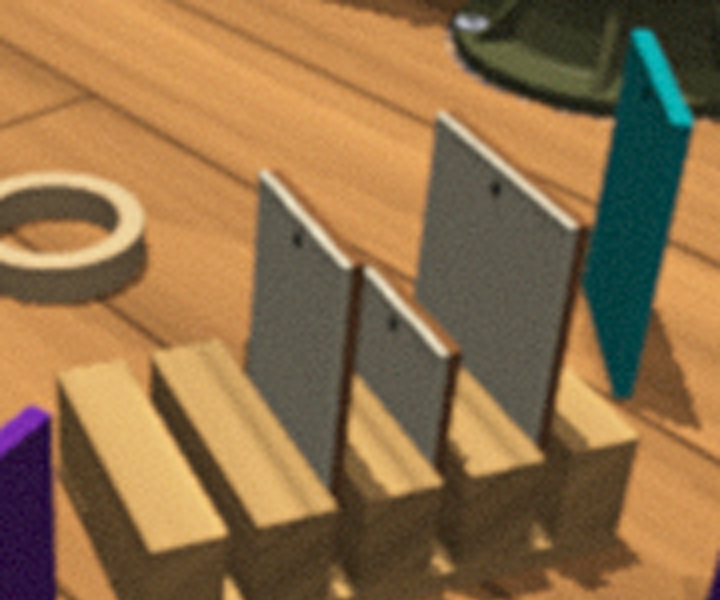

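View pics/crop_scene_160.png

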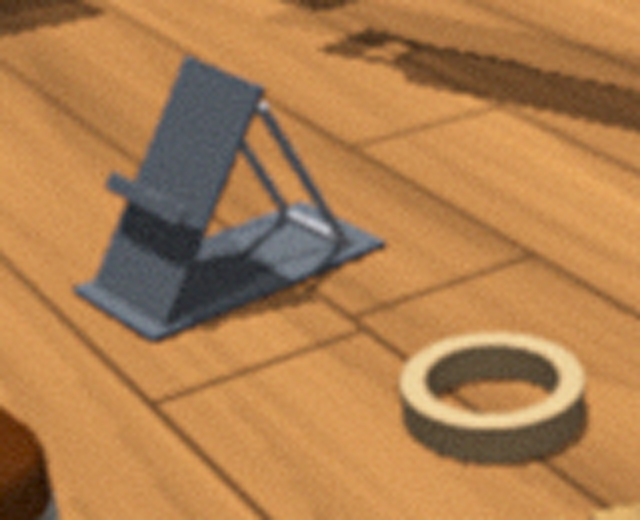

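View pics/crop_top_150.png

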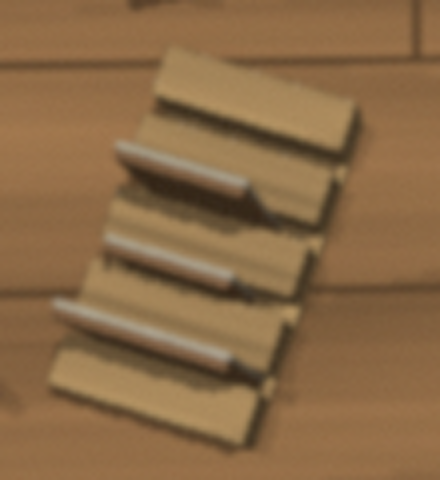

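View pics/crop_top_360.png

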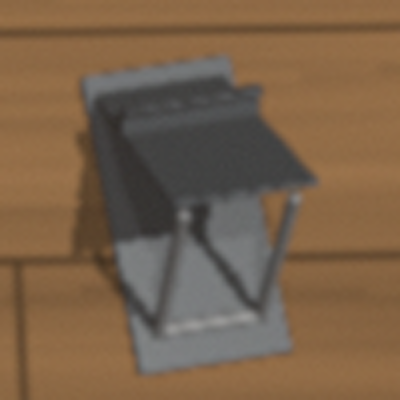

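```bash
cat > fit.py <<'E'
from h import *
from scipy.optimize import least_squares
C={n:ctrl.calibration(n) for n in ["scene","top"]}
def T(x,y,yaw):
    M=np.eye(4);M[:3,:3]=R.from_euler('z',yaw).as_matrix();M[:2,3]=[x,y];return M
def fit(obs,p0):
    def res(p):
        M=T(*p);return np.concatenate([(proj(C[c],M[:3,:3]@np.array(X)+M[:3,3])[0]-uv) for c,X,uv in obs])
    r=least_squares(res,p0,loss='soft_l1');print(np.round(r.x,4),'yaw deg',round(np.degrees(r.x[2]),2));print(np.round(r.fun.reshape(-1,2),1).tolist());return r.x
if __name__=="__main__":
    c,s='top','scene'
    print('rack');fit([(c,(.107,.06,.062),(192.5,181.2)),(c,(.107,-.06,.062),(238.7,195)),(c,(-.107,.06,.062),(162.5,265)),(c,(-.107,-.06,.062),(211.2,281.7)),
     (s,(.107,-.06,.062),(284.2,243)),(s,(.107,.06,.062),(307.5,288)),(s,(-.107,.06,.062),(429.2,259.2))],[.6,.25,-.3])
    a=np.radians(35);tp=(-.095*np.sin(a),.06+.095*np.cos(a))
    print('stand');fit([(c,(.05,.048,.006),(380.5,193.7)),(c,(.05,-.048,.006),(417,188.7)),(c,(-.14,.048,.006),(395,268)),(c,(-.14,-.048,.006),(432.5,262.5)),
     (c,(tp[0],.042,tp[1]),(405,225)),(c,(tp[0],-.042,tp[1]),(439.5,220.5)),
     (s,(.05,-.048,.006),(178.7,182)),(s,(.05,.048,.006),(198.7,193.5)),(s,(-.14,.048,.006),(256.2,170.5)),(s,(tp[0],-.042,tp[1]),(206.2,124.5)),(s,(tp[0],.042,tp[1]),(225.5,133))],[.6,-.2,0])
    q=lambda x,y:(270+x/4,150+y/4); t=lambda x,y:(150+x/4,170+y/4)
    for n,a1,a2,b1,b2 in [('std',q(437,112),q(580,230),t(235,365),t(52,298)),('nar',q(262,172),q(353,268),t(250,188),t(118,146)),('sh',q(368,268),q(455,355),t(237,282),t(105,238))]:
        P=[tri([(C['scene'],a1),(C['top'],b1)]),tri([(C['scene'],a2),(C['top'],b2)])]
        d=P[1]-P[0];print(n,np.round(P,4).tolist(),'len',np.linalg.norm(d),'yaw',np.degrees(np.arctan2(-d[0],d[1])))
    cu=__import__('pickle').load(open('cut.pkl','rb'))
    for l in['bottle','tape']:
        m=cu['top',l][0]['pixels'];ys,xs=np.nonzero(m);print(l,atz(C['top'],(xs.mean(),ys.mean()),0.012))
    print([ (p,np.round(atz(C['top'],p,.075),3)) for p in [(188,145),(122,252),(200,320)]])
E
python3 fit.py
```

```text
rack
[ 0.4995  0.229  -0.3123] yaw deg -17.89
[[-0.8, -0.6], [0.3, -0.2], [-0.7, 0.6], [-0.7, -0.9], [-1.0, -0.9], [0.1, -0.8], [0.4, -1.0]]
stand
[ 0.5493 -0.2654  0.1364] yaw deg 7.82
[[-0.7, 0.2], [0.1, -0.4], [-0.5, 0.7], [0.4, 0.3], [-2.4, 0.6], [0.1, -0.6], [-1.2, -1.1], [-1.1, 0.1], [0.4, -1.1], [-0.2, -1.6], [-0.1, -2.2]]
std [[0.4158, 0.195, 0.1589], [0.4519, 0.2955, 0.1615]] len 0.10677362336195649 yaw -19.79007740994781
nar [[0.5119, 0.1884, 0.159], [0.5356, 0.2617, 0.1598]] len 0.0770322484847202 yaw -17.88768656041295
sh [[0.4658, 0.2052, 0.1035], [0.4921, 0.2784, 0.1112]] len 0.07810089045085053 yaw -19.755920793958737
bottle [0.78681988 0.00345852 0.012     ]
tape [ 0.47209219 -0.02161008  0.012     ]
[((188, 145), array([0.706, 0.262, 0.075])), ((122, 252), array([0.448, 0.409, 0.075])), ((200, 320), array([0.291, 0.226, 0.075]))]
```

```bash
cat > mv.py <<'E'
from h import *
import json,os
def M(p,Rm): A=np.eye(4);A[:3,:3]=Rm;A[:3,3]=p;return A
def state():
    s=ctrl.get_state();return M(s['position'],R.from_rotvec(s['tool_rot']).as_matrix()),s
def load(): return np.array(json.load(open('cmd.json')))
def save(A): json.dump(A.tolist(),open('cmd.json','w'))
def rel(A,B):
    D=np.linalg.inv(A)@B;return np.round(R.from_matrix(D[:3,:3]).as_rotvec(),4).tolist(),np.round(D[:3,3],4).tolist()
def app(row):  # row=[rot,shift] actually commanded
    A=load()@M(row[1],R.from_rotvec(row[0]).as_matrix());save(A);return A
def yaw(a): return R.from_euler('z',a).as_matrix()
RACK=M([.4995,.229,0],yaw(-.3123)); ST=M([.5493,-.2654,0],yaw(.1364))
FACE=ST@M([0,0,.06],R.from_euler('y',-35,degrees=True).as_matrix())
# tool in panel frame: z=-panel z, y=sgn*panel x ; TCP at height h
def grip(h,sgn=1,y=0):
    yv=np.array([sgn,0,0.]);zv=np.array([0,0,-1.]);return M([0,y,h],np.column_stack([np.cross(yv,zv),yv,zv]))
E
python3 - <<'E'
from mv import *
A,s=state()
save(M([.19,-.622,.237],A[:3,:3])); A=load()
print(np.round(A[:3,:3],3))
for sg in(1,-1):
    W=RACK@M([-.069,0,.012],np.eye(3))@grip(.127,sg)
    H=W.copy();H[2,3]=.25
    print(sg,rel(A,H)); V=H.copy();V[:3,3]=[.5,-.2,.27];print(rel(A,V),H[:3,3])
    print('place',rel(H,FACE@M([.0045,0,0],np.eye(3))@grip(.127,sg)))
E
```

```text
[[ 0.956  0.293 -0.   ]
 [ 0.293 -0.956 -0.   ]
 [-0.     0.    -1.   ]]
1 ([0.0001, 0.0001, -0.9616], [0.4883, -0.7627, -0.0131])
([0.0001, 0.0001, -0.9616], [0.4199, -0.3129, -0.0331]) [0.43383757 0.25020013 0.25      ]
place ([-0.6005, 0.137, -0.4346], [-0.4852, 0.206, 0.0834])
-1 ([0.0001, -0.0001, 2.1799], [0.4883, -0.7627, -0.0131])
([0.0001, -0.0001, 2.1799], [0.4199, -0.3129, -0.0331]) [0.43383757 0.25020013 0.25      ]
place ([0.6005, -0.137, -0.4346], [0.4852, -0.206, 0.0834])
```

Emit:
step_arm([
  [[0,0,-0.1],[0.04,-0.03,-0.033],0],
  [[0,0,-0.2],[0.08,-0.06,-0.033],0],
  [[0,0,-0.3],[0.126,-0.094,-0.033],0],
  [[0,0,-0.4],[0.17,-0.126,-0.033],0],
  [[0,0,-0.5],[0.21,-0.157,-0.033],0],
  [[0,0,-0.6],[0.252,-0.188,-0.033],0],
  [[0,0,-0.7],[0.294,-0.22,-0.033],0],
  [[0,0,-0.8],[0.336,-0.25,-0.033],0],
  [[0,0,-0.9],[0.378,-0.282,-0.033],0],
  [[0,0,-0.96],[0.42,-0.313,-0.033],0],
], squeeze=25)

```text
time: 2.4
position: [0.501, -0.1981, 0.2699]
tool_rot: [2.539, 1.849, 0.0]
ft_force: [0.0, -0.6, 0.2]
grip_width: 0.999
```

```bash
python3 - <<'E'
from mv import *
A=app([[0,0,-.96],[.42,-.313,-.033]]);S,s=state()
print(A[:3,3],S[:3,3],rel(A,S),np.round(s['joint_positions'],2))
H=RACK@M([-.069,0,.012],np.eye(3))@grip(.127,1);H[2,3]=.25
print(rel(A,H))
E
```

```text
[ 0.50007639 -0.19983279  0.26994662] [ 0.50100694 -0.19807129  0.2699153 ] ([-0.0009, -0.0005, -0.0021], [0.002, 0.0003, 0.0]) [ 0.82  0.1  -0.52  1.66  0.05  1.39 -0.02]
([0.0, 0.0001, -0.0016], [0.4076, -0.202, 0.0199])
```

Emit:
step_arm([
  [[0,0,0],[0.05,-0.025,0],80],
  [[0,0,0],[0.1,-0.05,0],80],
  [[0,0,0],[0.15,-0.075,0],80],
  [[0,0,0],[0.2,-0.1,0],80],
  [[0,0,0],[0.25,-0.125,0],80],
  [[0,0,0],[0.3,-0.15,0.005],80],
  [[0,0,0],[0.35,-0.175,0.01],80],
  [[0,0,0],[0.38,-0.19,0.015],80],
  [[0,0,-0.002],[0.4076,-0.202,0.02],80],
  [[0,0,-0.002],[0.4076,-0.202,0.02],80],
])

```text
time: 3.65
position: [0.4327, 0.2532, 0.2495]
tool_rot: [-2.534, -1.855, -0.0]
ft_force: [-0.1, -0.7, 0.1]
grip_width: 0.686
```

```bash
python3 - <<'E'
from mv import *
A=app([[0,0,-.002],[.4076,-.202,.02]]);S,s=state()
print(A[:3,3],S[:3,3],rel(A,S),np.round(s['joint_positions'],2))
c=ctrl.calibration('wrist');im=ctrl.get_image('wrist')[:,:,::-1].copy()
cv2.imwrite('pics/w1.png',im)
for y in(-.05,.05):
  for x in(-.0045,.0045):
    P=(RACK@np.array([-.069+x,y,.162,1]))[:3];print(P,proj(c,P))
for l in['standard_panel','short_panel']:
  print([(r['score'],r['rect']) for r in ctrl.cut_out('wrist',l)])
E
```

```text
[0.43382261 0.25022315 0.24990047] [0.4326998  0.25315576 0.24946047] ([0.001, 0.001, -0.0052], [0.0024, -0.002, 0.0004]) [ 0.41  0.05 -1.01  1.76  0.04  1.35 -0.91]
[0.41419283 0.20400127 0.162     ] [[273.07095254 281.86899811]]
[0.42275749 0.20123604 0.162     ] [[284.93130051 281.94503056]]
[0.44491765 0.29916421 0.162     ] [[273.69393848 149.05725175]]
[0.45348231 0.29639898 0.162     ] [[286.86026884 149.13978924]]
[(0.68, [193.4, 0.0, 72.0, 86.5]), (0.61, [271.5, 136.4, 16.7, 129.3]), (0.61, [152.2, 198.4, 46.3, 67.6]), (0.18, [364.1, 145.8, 54.7, 114.6])]
[(0.8, [317.1, 141.2, 29.1, 95.5])]
```

View pics/w1.png

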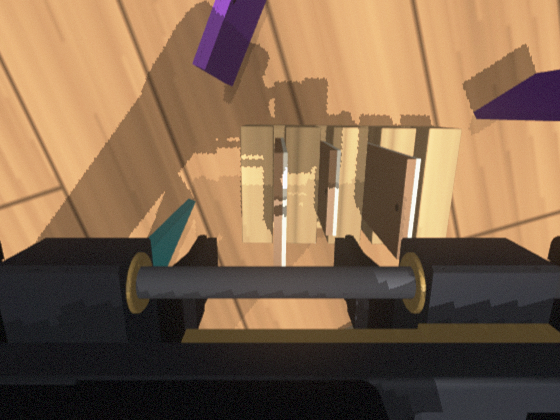

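```bash
python3 - <<'E'
from mv import *
S,s=state();print(S[:3,3])
c=ctrl.calibration('wrist');im=ctrl.get_image('wrist')[:,:,::-1].copy()
print([ (x,np.round(proj(c,(RACK@np.array([x,y,.062,1]))[:3])[0]).tolist()) for x in(-.107,.107) for y in(.06,)])
for y in(-.05,.05):
  for x in(-.0045,.0045):
    P=(RACK@np.array([-.069+x,y,.162,1]))[:3];print(proj(c,P))
cv2.imwrite('pics/w1c.png',cv2.resize(im[110:290,220:440],None,fx=3.3,fy=3.3,interpolation=cv2.INTER_CUBIC))
E
```

```text
[0.43435066 0.24945156 0.24952501]
[(-0.107, [236.0, 125.0]), (0.107, [460.0, 124.0])]
[[269.7176773  278.01897554]]
[[281.60718132 278.01549389]]
[[268.99940696 144.44112868]]
[[282.21053795 144.43397853]]
```

View pics/w1c.png

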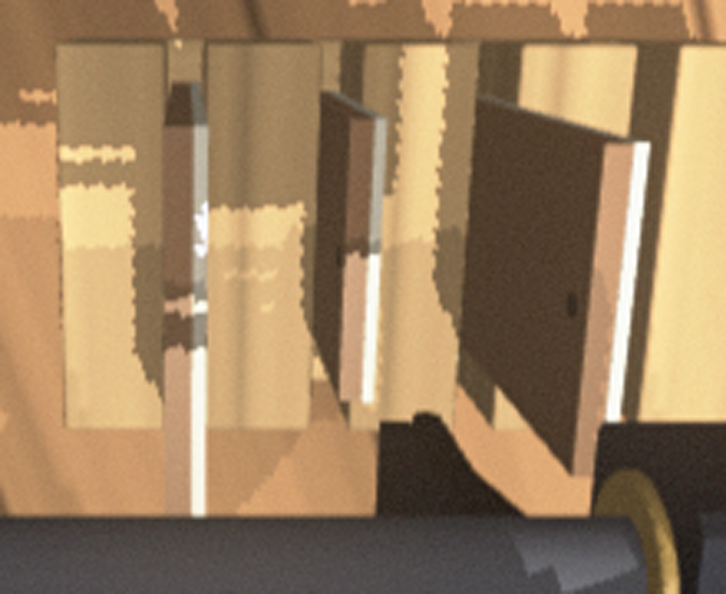

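The wrist view shows the standard's top edge at columns 269–283 with its +y end at row 148. The prediction was columns 269–282 and row 144, so it matches, with the panel sitting about 3 mm towards -y in its slot. I'll go down and close.

Emit:
step_arm([
  [[0,0,0],[0,0,0.03],80],
  [[0,0,0],[0,0,0.06],80],
  [[0,0,0],[0,0,0.09],80],
  [[0,0,0],[0,0,0.111],80],
  [[0,0,0],[0,0,0.111],80],
  [[0,0,0],[0,0,0.111],255],
  [[0,0,0],[0,0,0.111],255],
  [[0,0,0],[0,0,0.111],255],
  [[0,0,0],[0,0,0.111],255],
  [[0,0,0],[0,0,0.111],255],
], squeeze=30)

```text
time: 5.1
position: [0.434, 0.2506, 0.1386]
tool_rot: [2.539, 1.849, 0.0]
ft_force: [-0.0, 0.2, -0.5]
grip_width: 0.199
```

```bash
python3 - <<'E'
from mv import *
A=app([[0,0,0],[0,0,.111]]);S,s=state()
print(A[:3,3],S[:3,3],rel(A,S),s['grip_width']*87,s['ft_force'])
H=A.copy();H[2,3]=.36
# via above
P=RACK@M([-.069,-.0035,.012],np.eye(3)); G=np.linalg.inv(P)@A; np.save('G.npy',G); print(np.round(G,3))
F=FACE@M([.0045,0,0],np.eye(3))
T1=F@G; T0=F@M([.006,0,.05],np.eye(3))@G
print('T1',T1[:3,3],T0[:3,3]); print('A->T0',rel(A,T0),'T1',rel(A,T1))
E
```

```text
[0.4338196  0.25021132 0.13890047] [0.43399229 0.25061452 0.13863238] ([-0.0002, 0.0001, 0.0001], [0.0004, 0.0, 0.0003]) 17.352432509694413 [-0.02701787  0.23721794 -0.52316204]
[[-0.     1.     0.    -0.   ]
 [ 1.     0.    -0.     0.004]
 [-0.     0.    -1.     0.127]
 [ 0.     0.     0.     1.   ]]
T1 [ 0.48034759 -0.27132588  0.16652009] [ 0.4568044  -0.27455723  0.21091915]
A->T0 ([-0.6005, 0.1368, -0.4345], [-0.4924, 0.1829, -0.072]) T1 ([-0.6005, 0.1368, -0.4345], [-0.4821, 0.2043, -0.0276])
```

Emit:
step_arm([
  [[0,0,0],[0,0,0],255],
  [[0,0,0],[0,0,0],255],
  [[0,0,0],[0,0,0],255],
  [[0,0,0],[0,0,-0.015],255],
  [[0,0,0],[0,0,-0.04],255],
  [[0,0,0],[0,0,-0.07],255],
  [[0,0,0],[0,0,-0.1],255],
  [[0,0,0],[0,0,-0.13],255],
  [[0,0,0],[0,0,-0.155],255],
  [[0,0,0],[0,0,-0.17],255],
])

```text
time: 6.35
position: [0.434, 0.2511, 0.3104]
tool_rot: [2.538, 1.849, 0.003]
ft_force: [0.3, 0.1, -1.3]
grip_width: 0.098
```

```bash
python3 - <<'E'
from mv import *
A=app([[0,0,0],[0,0,-.17]]);S,s=state()
print(A[:3,3],S[:3,3],rel(A,S),s['grip_width']*87,s['ft_force'],np.round(s['joint_positions'],2))
G=np.load('G.npy')
F=FACE@M([.0045,0,0],np.eye(3))
T0=F@M([.02,0,.08],np.eye(3))@G
V=M([.50,0.0,.31],A[:3,:3]@R.from_rotvec([0,0,-.2]).as_matrix())
print('A->V',rel(A,V),'A->T0',rel(A,T0),T0[:3,3])
cv2.imwrite('pics/s2.png',ctrl.get_image('scene')[:,:,::-1])
E
```

```text
[0.43382421 0.25022943 0.30890047] [0.4340295  0.25110613 0.31038593] ([-0.0017, 0.001, -0.0004], [0.0009, -0.0001, -0.0015]) 8.543771716279513 [ 0.26997507  0.06458128 -1.31934476] [ 0.44  0.01 -1.01  1.67  0.01  1.47 -0.88]
A->V ([-0.0, -0.0, -0.2], [-0.2178, 0.1398, -0.0011]) A->T0 ([-0.6005, 0.1368, -0.4345], [-0.4949, 0.1778, 0.0654]) [ 0.45111854 -0.27533763  0.24352378]
```

View pics/s2.png

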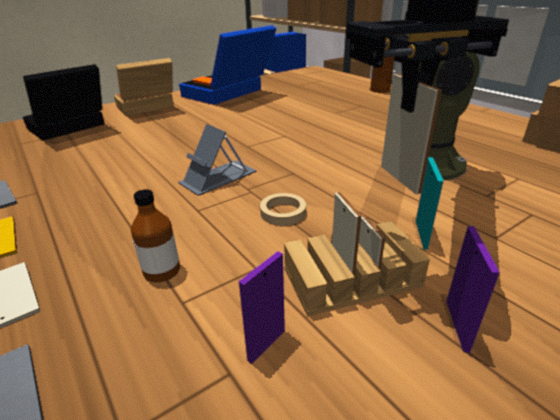

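The panel is held at (410,140) in the scene view, and the rack and the other panels are unchanged. I'll carry it to a hover above the stand.

Emit:
step_arm([
  [[0,0,-0.04],[-0.044,0.028,0],255],
  [[0,0,-0.08],[-0.088,0.056,0],255],
  [[0,0,-0.12],[-0.132,0.084,0],255],
  [[0,0,-0.16],[-0.176,0.112,0],255],
  [[0,0,-0.2],[-0.218,0.14,0],255],
  [[-0.12,0.03,-0.25],[-0.27,0.148,0.01],255],
  [[-0.24,0.055,-0.3],[-0.326,0.156,0.02],255],
  [[-0.36,0.08,-0.34],[-0.38,0.163,0.035],255],
  [[-0.48,0.11,-0.39],[-0.436,0.17,0.05],255],
  [[-0.6,0.137,-0.435],[-0.495,0.178,0.065],255],
])

```text
time: 7.65
position: [0.4546, -0.2556, 0.2476]
tool_rot: [1.785, 2.026, 0.614]
ft_force: [0.4, 0.9, -1.3]
grip_width: 0.096
```

```bash
python3 - <<'E'
from mv import *
A=app([[-.6,.137,-.435],[-.495,.178,.065]])
cv2.imwrite('pics/s3.png',ctrl.get_image('scene')[:,:,::-1]);cv2.imwrite('pics/t3.png',ctrl.get_image('top')[:,:,::-1])
S,s=state()
print(A[:3,3],S[:3,3],rel(A,S),s['grip_width']*87,s['ft_force'],np.round(s['joint_positions'],2))
E
```

```text
[ 0.45130977 -0.2755181   0.243956  ] [ 0.45114622 -0.25969576  0.24447573] ([0.0355, 0.0014, 0.0232], [0.0157, 0.0019, 0.0007]) 8.797022161548751 [ 0.32391522 -0.02696851 -1.63424803] [ 0.86 -0.21 -0.08  2.11 -0.58  0.95  1.16]
```

View pics/s3.png

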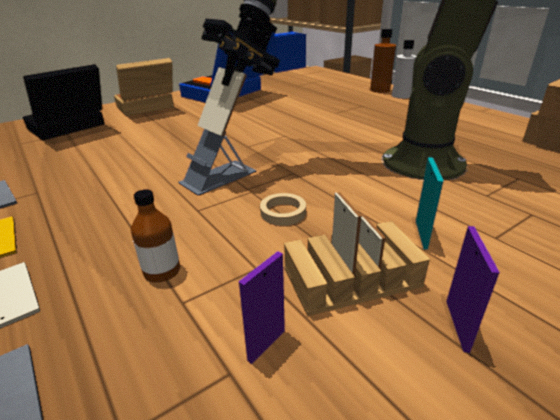

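View pics/t3.png

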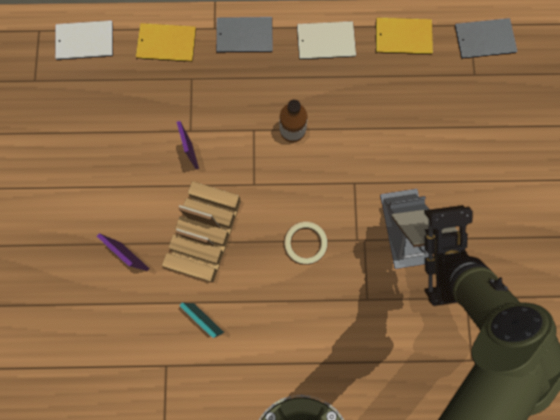

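Emit:
step_arm([
  [[0,0,0],[0,0,0],255],
  [[0,0,0],[0,0,0],255],
  [[0,0,0],[0,0,0],255],
  [[0,0,0],[0,-0.005,0],255],
  [[0,0,0],[0,-0.01,0.01],255],
  [[0,0,0],[0,-0.014,0.02],255],
  [[0,0,0],[0,-0.016,0.035],255],
  [[0,0,0],[0,-0.016,0.05],255],
  [[0,0,0],[0,-0.016,0.055],255],
  [[0,0,0],[0,-0.016,0.055],255],
])

```text
time: 9.0
position: [0.4727, -0.2511, 0.1931]
tool_rot: [1.787, 2.029, 0.613]
ft_force: [0.2, -0.1, -0.7]
grip_width: 0.097
```

```bash
python3 - <<'E'
from mv import *
A=app([[0,0,0],[0,-.016,.055]])
im=ctrl.get_image('scene')[:,:,::-1];cv2.imwrite('pics/s4.png',cv2.resize(im[60:210,140:340],None,fx=4,fy=4,interpolation=cv2.INTER_CUBIC))
im=ctrl.get_image('top')[:,:,::-1];cv2.imwrite('pics/t4.png',cv2.resize(im[160:290,340:500],None,fx=4,fy=4,interpolation=cv2.INTER_CUBIC))
S,s=state()
print(A[:3,3],S[:3,3],rel(A,S),s['grip_width']*87,s['ft_force'],np.round(s['joint_positions'],2),s['time'])
E
```

```text
[ 0.46955138 -0.27300823  0.18971631] [ 0.47267678 -0.25164043  0.19401299] ([0.0327, 0.0043, 0.0125], [0.0207, 0.0074, -0.0001]) 8.71878246636959 [-0.13696701 -0.70576058 -0.87392372] [ 0.84 -0.14 -0.11  2.16 -0.62  0.83  1.21] 9.1
```

View pics/s4.png

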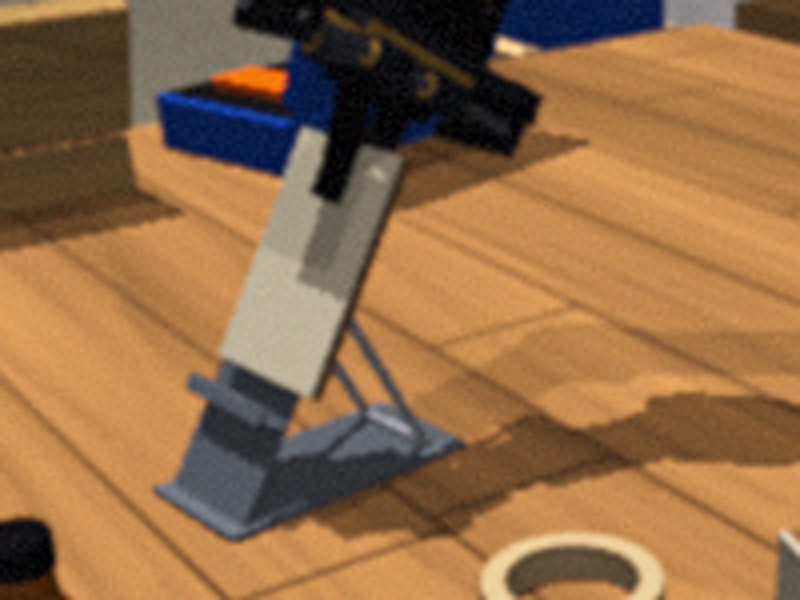

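View pics/t4.png

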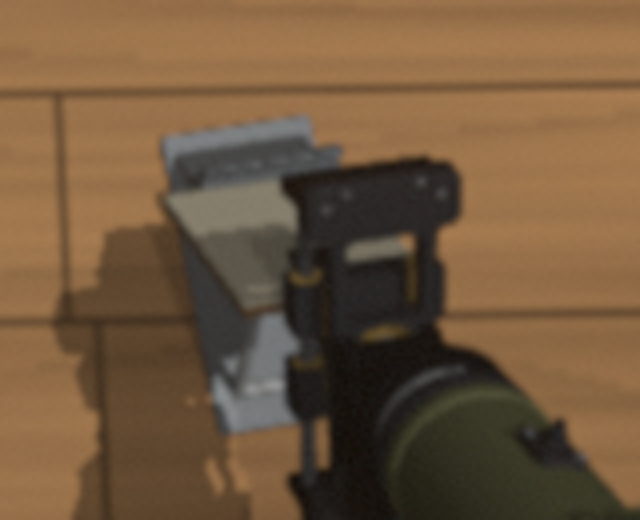

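The arm stopped short of that target because the step was speed-limited, so my record of the commanded pose is off. I'll restart it from the measured pose and check the grasp against the pictures.

```bash
python3 - <<'E'
from mv import *
S,s=state();save(S);G=np.load('G.npy')
P=S@np.linalg.inv(G)
for n,(ox,oy,sc) in {'scene':(140,60,4),'top':(340,160,4)}.items():
    c=ctrl.calibration(n)
    for y,z in[(-.05,0),(.05,0),(-.05,.15),(.05,.15)]:
        p=proj(c,(P@np.array([.0045,y,z,1]))[:3])[0];print(n,y,z,np.round((p-[ox,oy])*sc))
D=np.linalg.inv(FACE)@P;print('in face',np.round(D[:3,3],4),R.from_matrix(D[:3,:3]).as_rotvec())
F=FACE@M([.0075,0,.02],np.eye(3))@G;print(rel(S,F)); print(rel(S,FACE@M([.005,0,-.001],np.eye(3))@G))
E
```

```text
scene -0.05 0 [215. 350.]
scene 0.05 0 [305. 394.]
scene -0.05 0.15 [299. 124.]
scene 0.05 0.15 [396. 154.]
top -0.05 0 [332. 169.]
top 0.05 0 [164. 193.]
top -0.05 0.15 [432. 272.]
top 0.05 0.15 [243. 299.]
in face [0.012  0.0212 0.0254] [ 0.00472531  0.03322899 -0.01209346]
([-0.0332, -0.0047, -0.0121], [-0.0207, -0.0083, 0.0055])
([-0.0332, -0.0047, -0.0121], [-0.0208, -0.0101, 0.0266])
```

Emit:
step_arm([
  [[-0.01,0,-0.004],[-0.005,-0.003,0],255],
  [[-0.02,0,-0.008],[-0.011,-0.006,0.001],255],
  [[-0.033,-0.005,-0.012],[-0.016,-0.008,0.002],255],
  [[-0.033,-0.005,-0.012],[-0.021,-0.008,0.003],255],
  [[-0.033,-0.005,-0.012],[-0.021,-0.008,0.005],255],
  [[-0.033,-0.005,-0.012],[-0.021,-0.008,0.005],255],
  [[-0.033,-0.005,-0.012],[-0.021,-0.008,0.009],255],
  [[-0.033,-0.005,-0.012],[-0.021,-0.008,0.013],255],
  [[-0.033,-0.005,-0.012],[-0.021,-0.008,0.013],255],
  [[-0.033,-0.005,-0.012],[-0.021,-0.008,0.013],255],
])

```text
time: 10.35
position: [0.4756, -0.2719, 0.1781]
tool_rot: [1.755, 2.013, 0.634]
ft_force: [-0.1, -0.6, -2.8]
grip_width: 0.101
```

```bash
python3 - <<'E'
from mv import *
A=app([[-.033,-.005,-.012],[-.021,-.008,.013]])
im=ctrl.get_image('scene')[:,:,::-1];cv2.imwrite('pics/s5.png',cv2.resize(im[60:210,140:340],None,fx=4,fy=4,interpolation=cv2.INTER_CUBIC))
im=ctrl.get_image('top')[:,:,::-1];cv2.imwrite('pics/t5.png',cv2.resize(im[160:290,340:500],None,fx=4,fy=4,interpolation=cv2.INTER_CUBIC))
S,s=state();G=np.load('G.npy')
print(rel(A,S),s['grip_width']*87,s['ft_force'],np.round(s['joint_positions'],2),s['time'])
P=S@np.linalg.inv(G);D=np.linalg.inv(FACE)@P;print('in face',np.round(D[:3,3],4),R.from_matrix(D[:3,:3]).as_rotvec())
E
```

```text
([0.0003, 0.0002, 0.0001], [0.0002, -0.0003, 0.0001]) 9.136656128524631 [ 0.4758207  -0.17499725 -0.43872747] [ 0.84 -0.09 -0.07  2.16 -0.7   0.79  1.33] 10.45
in face [ 0.0072 -0.0001  0.0124] [-3.15902306e-05  5.37265507e-04 -1.48472139e-04]
```

View pics/s5.png

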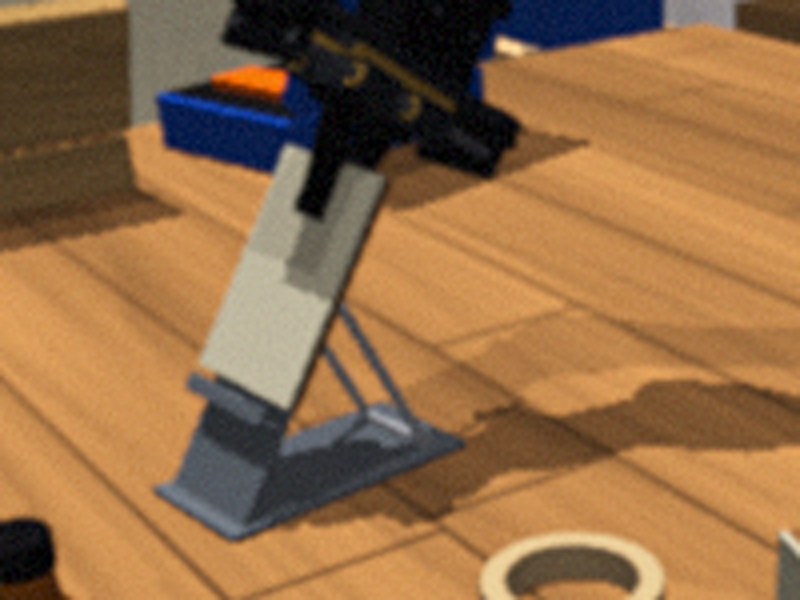

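View pics/t5.png

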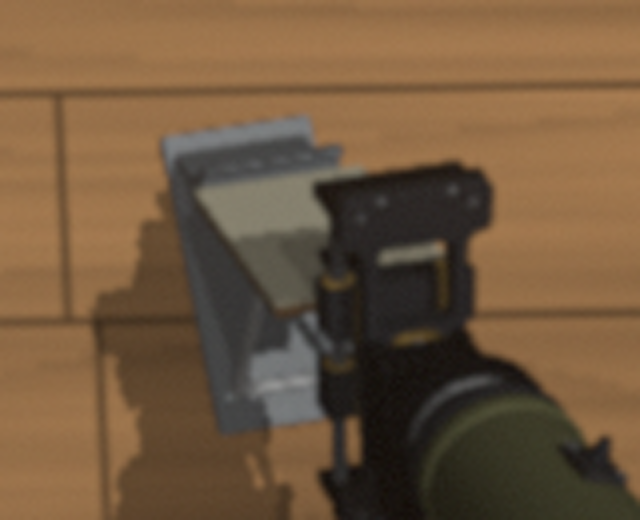

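```bash
python3 - <<'E'
from mv import *
S,s=state();G=np.load('G.npy');P=S@np.linalg.inv(G)
for n,(ox,oy,sc) in {'scene':(140,60,4),'top':(340,160,4)}.items():
    c=ctrl.calibration(n)
    f=lambda T,p:np.round((proj(c,(T@np.array([*p,1]))[:3])[0]-[ox,oy])*sc).tolist()
    print(n,'panel',[f(P,(.0045,y,z)) for y,z in[(-.05,0),(.05,0),(-.05,.15),(.05,.15)]])
    print('lip',[f(FACE,(.017,y,.008)) for y in(-.042,.042)],'boardtop',[f(FACE,(0,y,.095)) for y in(-.042,.042)])
E
```

```text
scene panel [[195.0, 361.0], [283.0, 407.0], [283.0, 143.0], [379.0, 175.0]]
lip [[193.0, 368.0], [266.0, 407.0]] boardtop [[264.0, 251.0], [342.0, 283.0]]
top panel [[360.0, 162.0], [194.0, 187.0], [461.0, 271.0], [274.0, 300.0]]
lip [[344.0, 153.0], [205.0, 174.0]] boardtop [[398.0, 240.0], [250.0, 262.0]]
```

Emit:
step_arm([
  [[0,0,0],[0,0,0.002],255],
  [[0,0,0],[0,0,0.004],255],
  [[0,0,0],[0,0,0.006],255],
  [[0,0,0],[0,0,0.008],255],
  [[0,0,0],[0,0,0.01],255],
  [[0,0,0],[0,0,0.011],255],
  [[0,0,0],[0,0,0.012],255],
  [[0,0,0],[0,0,0.012],255],
  [[0,0,0],[0,0,0.012],255],
  [[0,0,0],[0,0,0.012],255],
])

```text
time: 11.7
position: [0.4824, -0.2711, 0.1684]
tool_rot: [1.755, 2.012, 0.634]
ft_force: [0.4, -0.6, -1.4]
grip_width: 0.106
```

```bash
python3 - <<'E'
from mv import *
A=app([[0,0,0],[0,0,.012]])
im=ctrl.get_image('scene')[:,:,::-1];cv2.imwrite('pics/s6.png',cv2.resize(im[60:210,140:340],None,fx=4,fy=4,interpolation=cv2.INTER_CUBIC))
S,s=state();G=np.load('G.npy')
print(rel(A,S),s['grip_width']*87,s['ft_force'],s['torque'],s['time'])
P=S@np.linalg.inv(G);D=np.linalg.inv(FACE)@P;print('in face',np.round(D[:3,3],4),R.from_matrix(D[:3,:3]).as_rotvec())
print('force in face',FACE[:3,:3].T@s['ft_force'])
E
```

```text
([0.0004, 0.0003, 0.0002], [0.0002, -0.0003, 0.0002]) 8.56898111546926 [-1.22917794 -0.48509982 -0.96869904] [-0.13189268  0.78743878  0.02839085] 11.75
in face [ 0.0071 -0.      0.0004] [ 7.27216804e-05  6.10557925e-04 -2.59185560e-04]
force in face [-1.60718799 -0.31345371 -0.05719802]
```

View pics/s6.png

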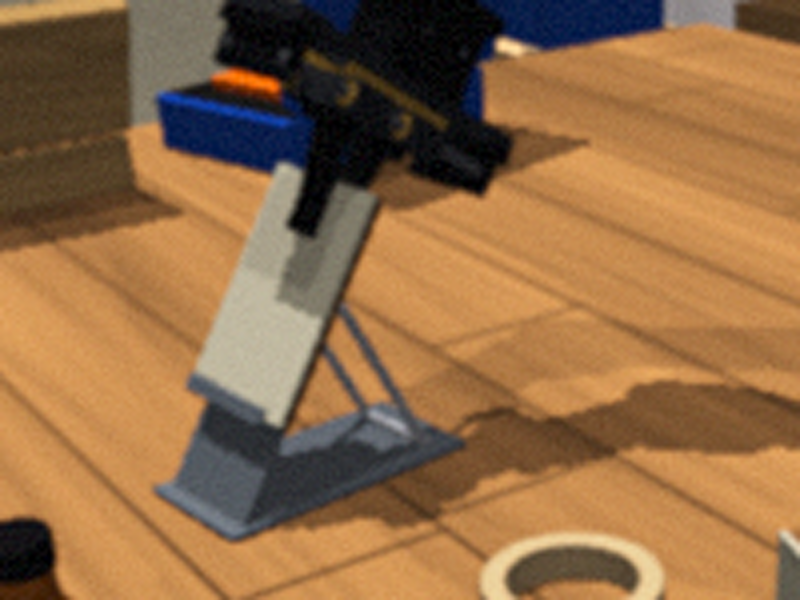

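Emit:
step_arm([
  [[0,0,0],[0,-0.001,0.001],255],
  [[0,0,0],[0,-0.002,0.002],255],
  [[0,0,0],[0,-0.0025,0.003],255],
  [[0,0,0],[0,-0.0025,0.003],255],
  [[0,0,0],[0,-0.0025,0.003],255],
  [[0,0,0],[0,-0.0025,0.003],255],
  [[0,0,0],[0,-0.0025,0.003],255],
  [[0,0,0],[0,-0.0025,0.003],255],
  [[0,0,0],[0,-0.0025,0.003],255],
  [[0,0,0],[0,-0.0025,0.003],255],
])

```text
time: 13.0
position: [0.4821, -0.2714, 0.1662]
tool_rot: [1.753, 2.012, 0.635]
ft_force: [-8.6, 2.3, 9.6]
grip_width: 0.098
```

```bash
python3 - <<'E'
from mv import *
A=app([[0,0,0],[0,-.0025,.003]])
S,s=state();G=np.load('G.npy')
print(rel(A,S),s['grip_width']*87,s['ft_force'],s['torque'],s['time'])
P=S@np.linalg.inv(G);D=np.linalg.inv(FACE)@P;print('in face',np.round(D[:3,3],4))
print('force in face',FACE[:3,:3].T@s['ft_force'])
E
```

```text
([-0.0012, 0.0003, -0.0005], [-0.0, 0.0007, -0.0012]) 8.554382154555254 [-8.55161168  2.2520947   9.59839909] [0.57350405 0.89805417 0.57048691] 13.0
in face [ 0.0059 -0.0003 -0.0012]
force in face [-1.18373882  3.39400336 12.54634455]
```

The ledge pushes back with 12.5 N up the slope, so the panel is down on it. I'll release it.

Emit:
step_arm([
  [[0,0,0],[0,0,-0.001],255],
  [[0,0,0],[0,0,-0.001],255],
  [[0,0,0],[0,0,-0.001],170],
  [[0,0,0],[0,0,-0.001],170],
  [[0,0,0],[0,0,-0.001],170],
  [[0,0,0],[0,0,-0.001],170],
  [[0,0,0],[0,0,-0.001],170],
  [[0,0,0],[0,0,-0.001],170],
  [[0,0,0],[0,0,-0.001],170],
  [[0,0,0],[0,0,-0.001],170],
])

```text
time: 14.25
position: [0.4815, -0.2712, 0.1653]
tool_rot: [1.755, 2.012, 0.634]
ft_force: [-0.5, 0.8, -0.0]
grip_width: 0.337
```

```bash
python3 - <<'E'
from mv import *
A=app([[0,0,0],[0,0,-.001]])
im=ctrl.get_image('scene')[:,:,::-1];cv2.imwrite('pics/s7.png',cv2.resize(im[60:210,140:340],None,fx=4,fy=4,interpolation=cv2.INTER_CUBIC))
S,s=state();G=np.load('G.npy')
print(rel(A,S),s['grip_width']*87,s['ft_force'],s['torque'],s['time'])
E
```

```text
([0.0004, 0.0004, 0.0001], [0.0003, -0.0003, 0.0002]) 29.19953849745973 [ 0.08856573 -0.29191728  0.46136916] [-0.11324989  0.54500473 -0.01780129] 14.3
```

View pics/s7.png

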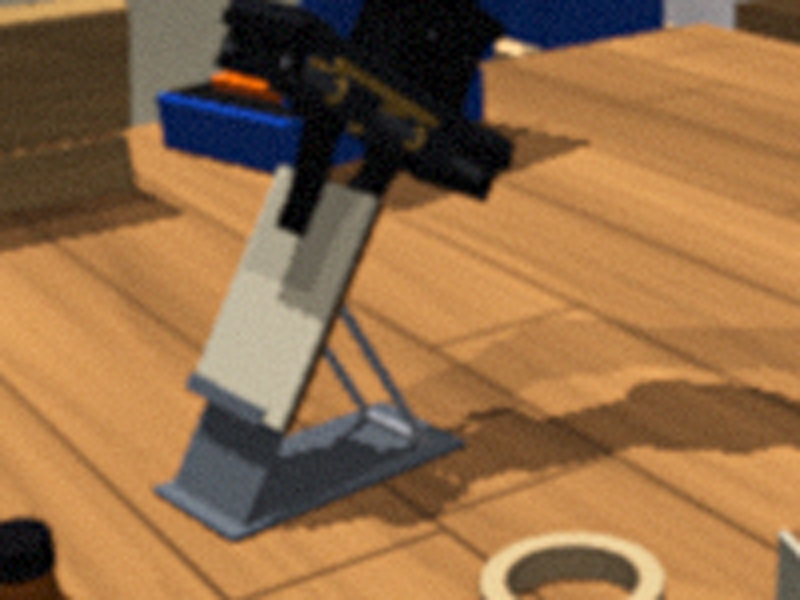

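The scene view shows the standard seated behind the lip, its bottom edge running about (195,380) to (275,425) in the crop, with the fingers open. I'll retreat and go to the narrow panel.

```bash
python3 - <<'E'
from mv import *
from scipy.spatial.transform import Slerp
A=load()
H=RACK@M([.0235,.003,.012],np.eye(3))@grip(.127,1);H[2,3]=.25
B=A@M([0,0,-.055],np.eye(3)); W=M([.5,-.05,.29],H[:3,:3])
def path(X,Y,n):
    sl=Slerp([0,1],R.from_matrix([X[:3,:3],Y[:3,:3]]))
    for i in range(1,n+1):
        t=i/n; print(rel(A,M(X[:3,3]*(1-t)+Y[:3,3]*t,sl(t).as_matrix())))
print(rel(A,B));path(B,W,8);print(rel(A,H),rel(W,H),H[:3,3])
E
```

```text
([-0.0, 0.0, -0.0], [0.0, 0.0, -0.055])
([0.075, -0.0171, 0.0543], [0.0271, 0.0139, -0.0574])
([0.1501, -0.0341, 0.1087], [0.0542, 0.0277, -0.0598])
([0.2251, -0.0512, 0.163], [0.0813, 0.0416, -0.0622])
([0.3002, -0.0683, 0.2174], [0.1084, 0.0555, -0.0646])
([0.3752, -0.0853, 0.2717], [0.1355, 0.0693, -0.0671])
([0.4503, -0.1024, 0.326], [0.1626, 0.0832, -0.0695])
([0.5253, -0.1195, 0.3804], [0.1897, 0.097, -0.0719])
([0.6003, -0.1365, 0.4347], [0.2168, 0.1109, -0.0743])
([0.6003, -0.1365, 0.4347], [0.4858, 0.1371, -0.0073]) ([0.0, 0.0, 0.0], [0.2684, -0.0627, 0.04]) [0.52278504 0.22463456 0.25      ]
```

Emit:
step_arm([
  [[0,0,0],[0,0,-0.025],170],
  [[0,0,0],[0,0,-0.06],170],
  [[0.075,-0.017,0.054],[0.027,0.014,-0.065],170],
  [[0.15,-0.034,0.109],[0.054,0.028,-0.065],140],
  [[0.225,-0.051,0.163],[0.081,0.042,-0.065],110],
  [[0.3,-0.068,0.217],[0.108,0.055,-0.066],80],
  [[0.375,-0.085,0.272],[0.135,0.069,-0.067],80],
  [[0.45,-0.102,0.326],[0.163,0.083,-0.07],80],
  [[0.525,-0.12,0.38],[0.19,0.097,-0.072],80],
  [[0.6,-0.1365,0.4347],[0.217,0.111,-0.074],80],
])

```text
time: 15.55
position: [0.5003, -0.0485, 0.2903]
tool_rot: [-2.541, -1.846, 0.002]
ft_force: [-0.1, 0.3, 0.1]
grip_width: 0.682
```

```bash
python3 - <<'E'
from mv import *
A=app([[.6,-.1365,.4347],[.217,.111,-.074]])
im=ctrl.get_image('scene')[:,:,::-1];cv2.imwrite('pics/s8.png',im)
S,s=state()
print(rel(A,S),S[:3,3],s['grip_width']*87,s['ft_force'],s['time'],np.round(s['joint_positions'],2))
H=RACK@M([.0235,.003,.012],np.eye(3))@grip(.127,1);H[2,3]=.25
print(rel(S,H),rel(A,H))
E
```

```text
([0.0022, 0.0036, -0.0019], [0.0064, 0.0005, -0.0014]) [ 0.50264405 -0.04386229  0.2911802 ] 60.07441980630711 [2.26799058 3.51331988 1.87171703] 15.6 [ 0.74  0.02 -0.7   1.7   0.01  1.43 -0.28]
([-0.0018, -0.0037, 0.0019], [0.2617, -0.0628, 0.0423]) ([0.0003, -0.0001, 0.0], [0.2681, -0.0629, 0.0398])
```

View pics/s8.png

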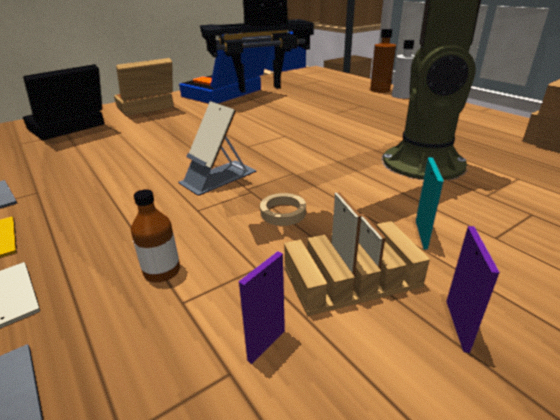

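The standard stays on the stand at (212,135). Next is the hover over the narrow panel.

Emit:
step_arm([
  [[0,0,0],[0.04,-0.01,0.0],80],
  [[0,0,0],[0.08,-0.02,0.005],80],
  [[0,0,0],[0.12,-0.03,0.01],80],
  [[0,0,0],[0.16,-0.04,0.02],80],
  [[0,0,0],[0.2,-0.048,0.03],80],
  [[0,0,0],[0.24,-0.056,0.04],80],
  [[0,0,0],[0.268,-0.063,0.04],80],
  [[0,0,0],[0.268,-0.063,0.04],80],
  [[0,0,0],[0.268,-0.063,0.04],80],
  [[0,0,0],[0.268,-0.063,0.04],80],
])

```text
time: 16.85
position: [0.5229, 0.2231, 0.2496]
tool_rot: [2.542, 1.846, -0.0]
ft_force: [-0.2, -0.0, 0.3]
grip_width: 0.688
```

```bash
python3 - <<'E'
from mv import *
A=app([[0,0,0],[.268,-.063,.04]])
S,s=state();c=ctrl.calibration('wrist');im=ctrl.get_image('wrist')[:,:,::-1]
print(rel(A,S),S[:3,3],s['time'],np.round(s['joint_positions'],2))
for x in(-.0045,.0045):
  for y in(-.0375,.0375): print(x,y,proj(c,(RACK@np.array([.023+x,y,.162,1]))[:3])[0])
cv2.imwrite('pics/w9.png',im)
E
```

```text
([0.0, -0.0006, 0.0023], [-0.0013, 0.0007, 0.0002]) [0.52285292 0.22314148 0.24960296] 16.85 [ 0.35  0.25 -0.93  1.61  0.2   1.38 -0.92]
-0.0045 -0.0375 [269.34663374 265.46595884]
-0.0045 0.0375 [268.65968116 165.87832602]
0.0045 -0.0375 [281.35779968 265.44976006]
0.0045 0.0375 [281.65469148 165.85683636]
```

View pics/w9.png

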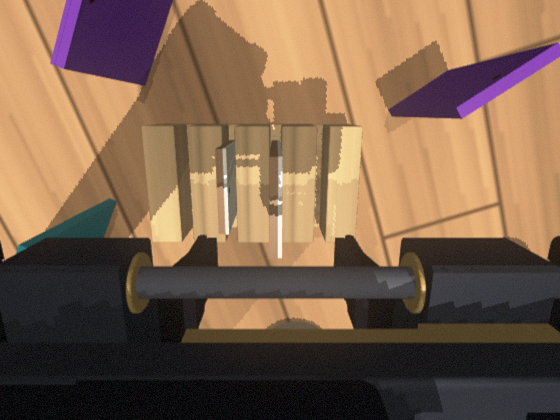

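```bash
python3 - <<'E'
import cv2
im=cv2.imread('pics/w9.png');cv2.imwrite('pics/w9c.png',cv2.resize(im[130:270,220:330],None,fx=4.2,fy=4.2,interpolation=cv2.INTER_CUBIC))
E
```

```text
(no output)
```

View pics/w9c.png

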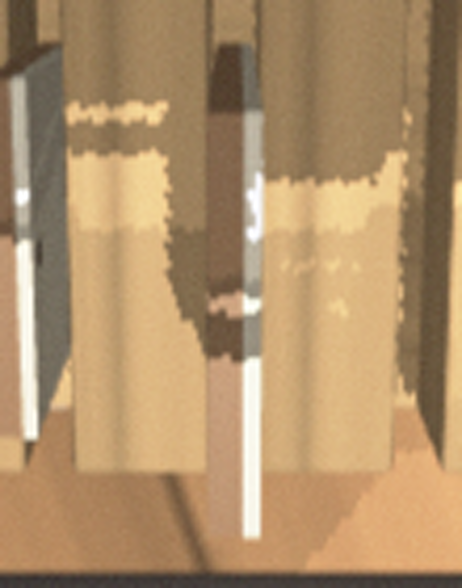

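The narrow panel's top edge spans columns 269–282 and rows 157–258, so its centre is about 6 mm towards +y in the slot and 3 mm from the tool. I'll shift and grasp.

Emit:
step_arm([
  [[0,0,0],[0.003,0,0.03],80],
  [[0,0,0],[0.003,0,0.06],80],
  [[0,0,0],[0.003,0,0.09],80],
  [[0,0,0],[0.003,0,0.111],80],
  [[0,0,0],[0.003,0,0.111],80],
  [[0,0,0],[0.003,0,0.111],255],
  [[0,0,0],[0.003,0,0.111],255],
  [[0,0,0],[0.003,0,0.111],255],
  [[0,0,0],[0.003,0,0.111],255],
  [[0,0,0],[0.003,0,0.111],255],
], squeeze=30)

```text
time: 18.15
position: [0.5233, 0.2277, 0.1387]
tool_rot: [-2.539, -1.849, -0.0]
ft_force: [0.2, 0.8, -0.5]
grip_width: 0.205
```

Emit:
step_arm([
  [[0,0,0],[0,0,0],255],
  [[0,0,0],[0,0,0],255],
  [[0,0,0],[0,0,0],255],
  [[0,0,0],[0,0,-0.015],255],
  [[0,0,0],[0,0,-0.04],255],
  [[0,0,0],[0,0,-0.075],255],
  [[0,0,0],[0,0,-0.11],255],
  [[0,0,0],[0,0,-0.15],255],
  [[0,0,0],[0,0,-0.19],255],
  [[0,0,0],[0,0,-0.22],255],
])

```text
time: 19.4
position: [0.5231, 0.2282, 0.3615]
tool_rot: [2.539, 1.85, 0.004]
ft_force: [0.2, -0.6, -0.2]
grip_width: 0.097
```

```bash
python3 - <<'E'
from mv import *
A=app([[0,0,0],[.003,0,.111]]);
P=RACK@M([.023,.006,.012],np.eye(3));G=np.linalg.inv(P)@A;np.save('G2.npy',G);print(np.round(G,3))
A=app([[0,0,0],[0,0,-.22]]);S,s=state();print(rel(A,S),S[:3,3],s['grip_width']*87,s['ft_force'],s['time'],np.round(s['joint_positions'],2))
F=FACE@M([.0045,-.105,0],np.eye(3))
T=F@G; V=M([.56,-.40,.37],yaw(.1364)@grip(0)[:3,:3])
print('V',rel(A,V));print('T',T[:3,3],rel(V,T),rel(A,T))
c=ctrl.calibration('scene');im=ctrl.get_image('scene')[:,:,::-1].copy()
Pn=S@np.linalg.inv(G)
for y,z in[(-.0375,0),(.0375,0),(-.0375,.15),(.0375,.15)]:
    u=proj(c,(Pn@np.array([.0045,y,z,1]))[:3])[0];cv2.circle(im,tuple(int(v) for v in u),2,(0,0,255),-1)
cv2.imwrite('pics/s10.png',im)
E
```

```text
[[-0.     1.     0.     0.   ]
 [ 1.     0.     0.    -0.   ]
 [ 0.     0.    -1.     0.127]
 [ 0.     0.     0.     1.   ]]
([-0.0012, 0.0016, -0.0006], [0.0006, -0.0006, -0.0027]) [0.52313687 0.22816788 0.36153303] 8.4634390804158 [ 0.24736326 -0.58950003 -0.16441688] 19.4 [ 0.34  0.22 -0.94  1.42  0.17  1.59 -0.9 ]
V ([0.0003, -0.0, -0.4487], [-0.5859, 0.2275, -0.0112])
T [ 0.49550038 -0.37885877  0.16668664] ([-0.6112, 0.0001, -0.0001], [0.0297, -0.061, 0.2033]) ([-0.6004, 0.1371, -0.4346], [-0.5856, 0.1596, 0.1921])
```

View pics/s10.png

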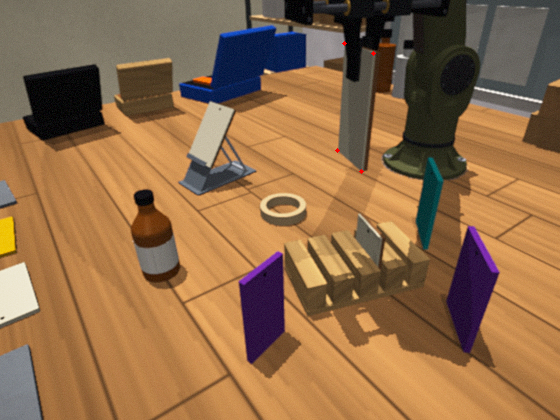

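The narrow panel is out of the rack, with its lower corners near (338,150) and (362,171) where predicted. The short panel is still in its slot at (368,235). I'll carry it high over to the right of the stand.

Emit:
step_arm([
  [[0,0,-0.03],[-0.04,0.016,-0.005],255],
  [[0,0,-0.07],[-0.085,0.033,-0.01],255],
  [[0,0,-0.11],[-0.13,0.05,-0.01],255],
  [[0,0,-0.15],[-0.175,0.068,-0.01],255],
  [[0,0,-0.19],[-0.22,0.085,-0.01],255],
  [[0,0,-0.22],[-0.265,0.103,-0.01],255],
  [[0,0,-0.26],[-0.31,0.12,-0.01],255],
  [[0,0,-0.3],[-0.355,0.138,-0.01],255],
  [[0,0,-0.34],[-0.4,0.155,-0.01],255],
  [[0,0,-0.36],[-0.43,0.167,-0.01],255],
])

```text
time: 20.7
position: [0.5496, -0.2356, 0.3686]
tool_rot: [-2.169, -2.272, 0.0]
ft_force: [1.0, 0.4, -1.7]
grip_width: 0.096
```

```bash
python3 - <<'E'
from mv import *
A=app([[0,0,-.36],[-.43,.167,-.01]]);S,s=state();print(rel(A,S),S[:3,3],s['grip_width']*87,s['ft_force'],s['time'],np.round(s['joint_positions'],2))
V=M([.56,-.40,.37],yaw(.1364)@grip(0)[:3,:3]);print(rel(A,V))
E
```

```text
([0.0007, 0.0002, 0.0015], [-0.0025, -0.0008, 0.0003]) [ 0.54960232 -0.23559547  0.36856606] 8.348869007519868 [ 0.97354041  0.44625064 -1.74576587] 20.7 [ 0.91  0.24 -0.67  1.34  0.15  1.61  0.3 ]
([0.0003, 0.0, -0.0887], [-0.1672, 0.0017, -0.0012])
```

```bash
python3 - <<'E'
from mv import *
from scipy.spatial.transform import Slerp
A=load();G=np.load('G2.npy')
V=M([.56,-.40,.37],yaw(.1364)@grip(0)[:3,:3])
T=FACE@M([.0145,-.12,.12],np.eye(3))@G
print(T[:3,3],rel(A,T))
sl=Slerp([0,1],R.from_matrix([V[:3,:3],T[:3,:3]]))
for i in range(1,8):
    t=i/7;print(rel(A,M(V[:3,3]*(1-t)+T[:3,3]*t,sl(t).as_matrix())))
E
```

```text
[ 0.43746559 -0.4019648   0.27072065] ([-0.6104, 0.0272, -0.0859], [-0.1633, -0.1208, 0.0981])
([-0.0869, 0.0039, -0.0886], [-0.1666, -0.0158, 0.013])
([-0.1742, 0.0078, -0.0885], [-0.1661, -0.0333, 0.0272])
([-0.2614, 0.0117, -0.0882], [-0.1655, -0.0508, 0.0414])
([-0.3487, 0.0156, -0.0878], [-0.165, -0.0683, 0.0555])
([-0.4359, 0.0195, -0.0873], [-0.1644, -0.0858, 0.0697])
([-0.5232, 0.0233, -0.0867], [-0.1639, -0.1033, 0.0839])
([-0.6104, 0.0272, -0.0859], [-0.1633, -0.1208, 0.0981])
```

Emit:
step_arm([
  [[0,0,-0.03],[-0.055,0,0],255],
  [[0,0,-0.06],[-0.11,0,0],255],
  [[0,0,-0.0887],[-0.165,0.002,0],255],
  [[-0.087,0.004,-0.0887],[-0.166,-0.016,0.013],255],
  [[-0.174,0.008,-0.0887],[-0.166,-0.033,0.027],255],
  [[-0.261,0.012,-0.088],[-0.165,-0.051,0.041],255],
  [[-0.349,0.016,-0.088],[-0.165,-0.068,0.055],255],
  [[-0.436,0.02,-0.087],[-0.164,-0.086,0.07],255],
  [[-0.523,0.023,-0.087],[-0.164,-0.103,0.084],255],
  [[-0.61,0.027,-0.086],[-0.163,-0.121,0.098],255],
])

```text
time: 21.95
position: [0.4365, -0.4013, 0.2707]
tool_rot: [1.752, 2.011, 0.635]
ft_force: [-0.6, 0.2, -0.9]
grip_width: 0.104
```

```bash
python3 - <<'E'
from mv import *
A=app([[-.61,.027,-.086],[-.163,-.121,.098]]);S,s=state();print(rel(A,S),S[:3,3],s['grip_width']*87,s['ft_force'],s['time'],np.round(s['joint_positions'],2))
cv2.imwrite('pics/s11.png',ctrl.get_image('scene')[:,:,::-1]);cv2.imwrite('pics/t11.png',ctrl.get_image('top')[:,:,::-1])
S,s=state();print(rel(A,S))
E
```

```text
([-0.0022, -0.001, -0.0011], [0.0004, -0.0007, -0.0003]) [ 0.43649809 -0.40131664  0.27066561] 9.086589163777658 [-0.59890617  0.18109669 -0.8609555 ] 21.95 [ 1.6   0.02 -0.59  1.86 -0.63  1.08  1.41]
([0.0037, 0.0005, 0.0077], [0.0002, -0.0066, 0.0003])
```

View pics/s11.png

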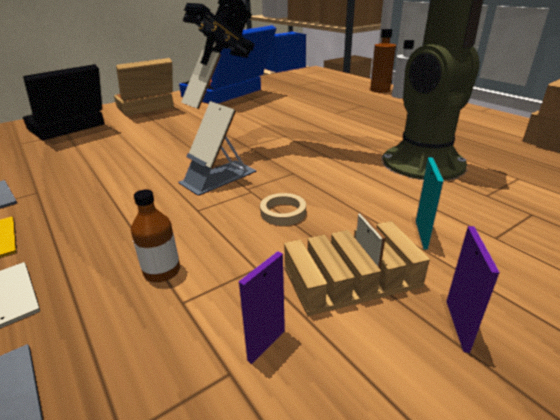

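On track: the narrow panel is at (200,80) in the scene view, clear of the standard and at the same slope. I'll lower it, keeping a wide side gap.

Emit:
step_arm([
  [[0,0,0],[0,-0.002,0.01],255],
  [[0,0,0],[0,-0.004,0.025],255],
  [[0,0,0],[0,-0.006,0.045],255],
  [[0,0,0],[0,-0.008,0.065],255],
  [[0,0,0],[0,-0.009,0.085],255],
  [[0,0,0],[0,-0.009,0.1],255],
  [[0,0,0],[0,-0.009,0.112],255],
  [[0,0,0],[0,-0.009,0.12],255],
  [[0,0,0],[0,-0.009,0.12],255],
  [[0,0,0],[0,-0.009,0.12],255],
])

```text
time: 23.3
position: [0.4979, -0.3935, 0.1673]
tool_rot: [1.755, 2.012, 0.633]
ft_force: [-0.3, -0.6, -0.8]
grip_width: 0.101
```

```bash
python3 - <<'E'
from mv import *
A=app([[0,0,0],[0,-.009,.12]]);S,s=state();print(rel(A,S),S[:3,3],s['grip_width']*87,s['ft_force'],s['time'],np.round(s['joint_positions'],2))
D=np.linalg.inv(FACE)@S@np.linalg.inv(np.load('G2.npy'));print(np.round(D[:3,3],4),R.from_matrix(D[:3,:3]).as_rotvec())
im=ctrl.get_image('scene')[:,:,::-1];cv2.imwrite('pics/s12.png',cv2.resize(im[60:210,120:320],None,fx=4,fy=4,interpolation=cv2.INTER_CUBIC))
im=ctrl.get_image('top')[:,:,::-1];cv2.imwrite('pics/t12.png',cv2.resize(im[160:290,340:540],None,fx=4,fy=4,interpolation=cv2.INTER_CUBIC))
E
```

```text
([0.0002, -0.0005, 0.0002], [-0.0002, -0.0002, -0.0002]) [ 0.49787758 -0.39354619  0.16732894] 8.761940553597968 [-0.34987072 -0.61926357 -0.84740335] 23.3 [ 1.5   0.2  -0.64  1.92 -0.56  0.8   1.36]
[ 0.0051 -0.12    0.0003] [-6.48785538e-04  6.94507501e-04 -4.75190277e-05]
```

View pics/s12.png

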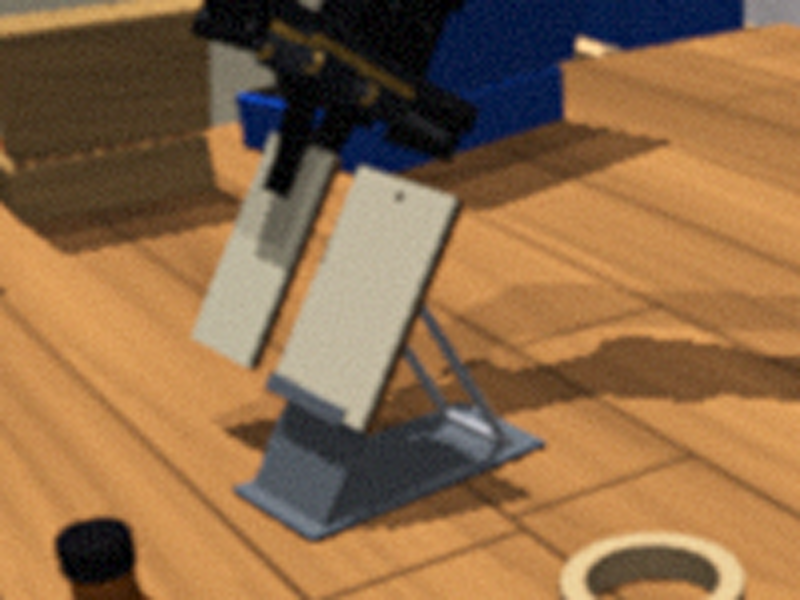

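View pics/t12.png

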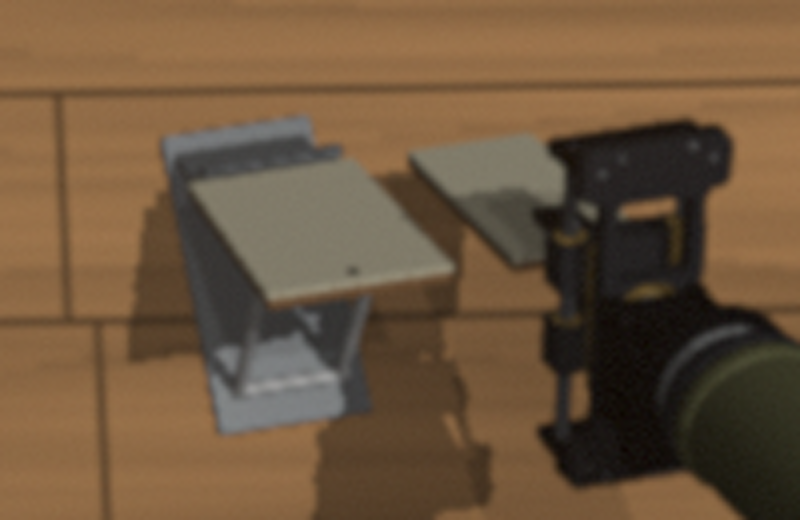

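```bash
python3 - <<'E'
from mv import *
Cs,Ct=ctrl.calibration('scene'),ctrl.calibration('top')
a=lambda x,y:(120+x/4,60+y/4);b=lambda x,y:(340+x/4,160+y/4)
for n,p,q in [('std top-y',a(360,166),b(455,268)),('std top+y',a(460,203),b(272,297)),('std bot+y',a(362,432),b(190,185)),
 ('nar bot+y',a(253,368),b(412,157)),('nar bot-y',a(193,335),b(533,135)),('nar top+y',a(335,155),b(515,267))]:
    X=tri([(Cs,p),(Ct,q)]);print(n,np.round((np.linalg.inv(FACE)@np.append(X,1))[:3],4),'reproj',np.round(proj(Cs,X)[0]-p,1))
E
```

```text
std top-y [ 0.0064 -0.0522  0.1488] reproj [-0.1 -0. ]
std top+y [0.0036 0.0477 0.1476] reproj [-0.9 -0.2]
std bot+y [ 0.0053  0.0488 -0.0026] reproj [-0.4 -0.1]
nar bot+y [ 0.0024 -0.0858  0.0002] reproj [-0.6 -0.1]
nar bot-y [ 0.0059 -0.1599  0.0014] reproj [-0.4 -0.1]
nar top+y [ 0.0034 -0.0846  0.1507] reproj [0.3 0.1]
```

Triangulated in the stand_face frame, the standard's centre is at y ≈ -1.5 mm with its lower edge at z ≈ -2 mm. The narrow panel's centre is at y ≈ -123 mm, z ≈ +1 mm, in the same plane to within 2–3 mm. I'll move 18 mm in.

Emit:
step_arm([
  [[0,0,0],[0.003,0,0],255],
  [[0,0,0],[0.006,0,0.001],255],
  [[0,0,0],[0.009,0.001,0.001],255],
  [[0,0,0],[0.012,0.001,0.001],255],
  [[0,0,0],[0.015,0.001,0.001],255],
  [[0,0,0],[0.018,0.001,0.001],255],
  [[0,0,0],[0.018,0.001,0.001],255],
  [[0,0,0],[0.018,0.001,0.001],255],
  [[0,0,0],[0.018,0.001,0.001],255],
  [[0,0,0],[0.018,0.001,0.001],255],
])

```text
time: 24.65
position: [0.4969, -0.3751, 0.1667]
tool_rot: [1.755, 2.012, 0.634]
ft_force: [0.4, 0.2, 0.2]
grip_width: 0.104
```

```bash
python3 - <<'E'
from mv import *
A=app([[0,0,0],[0.018,.001,.001]]);S,s=state();print(rel(A,S),s['grip_width']*87,s['ft_force'],s['time'],abs(s['qd']).max())
D=np.linalg.inv(FACE)@S@np.linalg.inv(np.load('G2.npy'));print(np.round(D[:3,3],4))
im=ctrl.get_image('scene')[:,:,::-1];cv2.imwrite('pics/s13.png',im);cv2.imwrite('pics/s13c.png',cv2.resize(im[60:210,120:320],None,fx=4,fy=4,interpolation=cv2.INTER_CUBIC))
im=ctrl.get_image('top')[:,:,::-1];cv2.imwrite('pics/t13.png',cv2.resize(im[160:290,340:540],None,fx=4,fy=4,interpolation=cv2.INTER_CUBIC))
print([ (l,ctrl.cut_out('top',l)[0]['rect']) for l in ['bottle','tape','short_panel']])
E
```

```text
([0.0003, 0.0004, 0.0002], [0.0002, -0.0004, 0.0002]) 9.013601663780811 [0.43559644 0.20915244 0.22070351] 24.65 0.00098594329687754
[ 0.0059 -0.1015 -0.0011]
[('bottle', [281.8, 99.1, 24.6, 43.3]), ('tape', [282.0, 224.6, 45.2, 39.7]), ('short_panel', [176.6, 229.8, 37.5, 16.3])]
```

View pics/s13c.png

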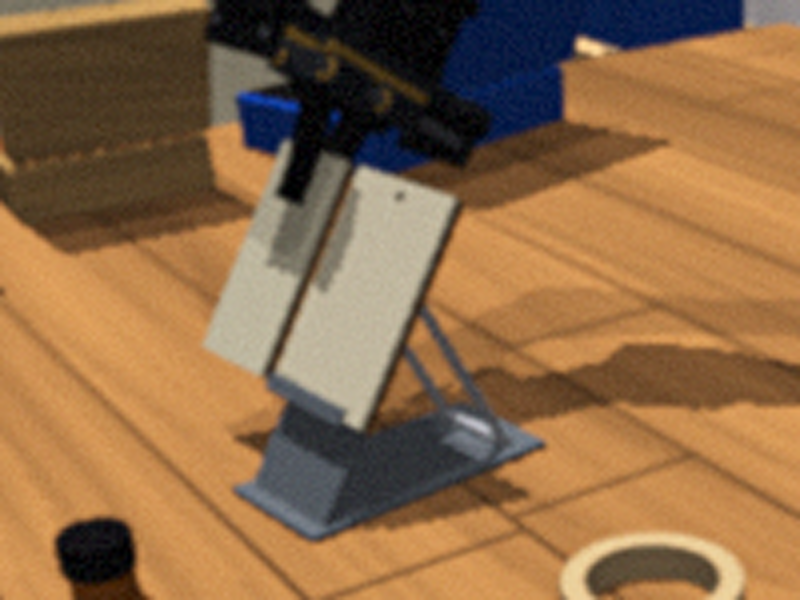

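View pics/t13.png

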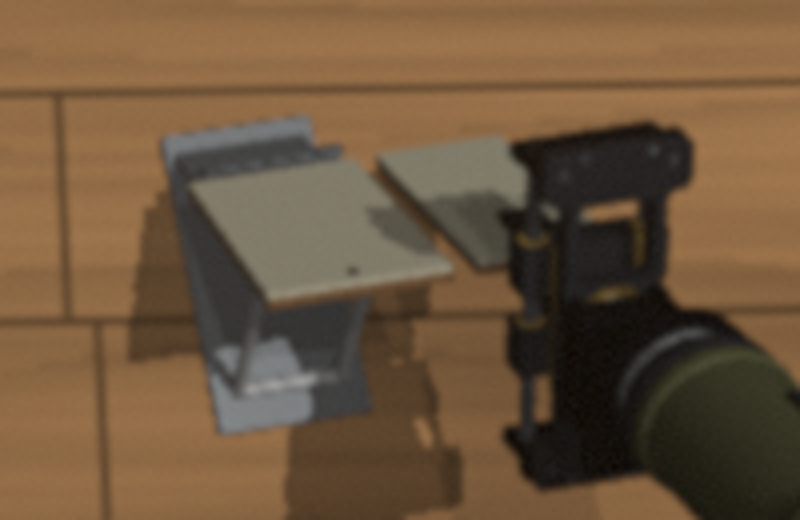

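Both views show a clear, even gap of about 15 mm with matching slopes and level lower edges. The arm is still and the force is about 0.5 N. I'm handing in.

```bash
python3 -c "
from bench import ctrl
print(ctrl.close_job())"
```

```text
the job is handed in; nothing more can be done
None
```

The standard panel is released on the viewing stand, and the arm is holding the narrow panel in the air just right of it, both cream faces outwards. I handed the job in at about 24.9 s; no verdict was reported.

**Standard panel:** Before I let go, the ledge was pushing back on it with 12.5 N. Measured from two cameras after release, it is centred to within about 2 mm, lies against the board, and its lower edge is about 2 mm from the nominal ledge position. That difference is within measuring error.

**Narrow panel:** Measured from two cameras just before the final 18 mm sideways move, it was in the standard's plane to about 3 mm and its lower edge was level to about 4 mm. From the arm's reading after that move, the sideways distance between panel centres is about 100–104 mm. The side gap is therefore about 13–17 mm, and the top view shows the same. The arm was still, the force on it was about 0.5 N, and the grip width was 9 mm, the panel's thickness.

**Everything else:** The short panel, bottle and tape roll show no visible movement in the images.

**Disagreements:**
- On the way to the stand, one move ended about 20 mm short because the arm was speed-limited. I corrected from the measured pose before lowering the panel.
- The pictures and the arm's own reading disagree by 3–5 mm on the sideways position of the panels, well inside the tolerance.

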